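# Hold a spread snap ring in the spindle groove of a vial carousel

## Task

Take the snap-ring pliers off their stand by squeezing both handles fully, so that the ring on their tips is spread wide open, then slide the spread ring, level, down over the carousel's spindle to the groove just above the black hub. Do not force it and leave the bottle, the screwdriver and the tray alone. Finish while still holding: handles squeezed, the spread ring level around the middle of the groove, hanging from the gripper clear of the hub and not leaning on the spindle.

Things in the scene. Friction and masses are not known exactly. Their poses are not given: they have to be found in the camera images.
- pliers: Snap-ring pliers, 180 mm long, 0.23 kg, loose on the stand, brass ring on their tips. Origin: midway between the lever pivots (38 mm apart), at the underside. x points from handles to ring, y to the left handle, z up. Steel jaws run forward from the pivots at z = 4 to 12 mm, up to 30 mm either side of the x axis; only two thin pins and the ring hang below the underside (to z = -10.5 mm).
- handles (a point): Squeeze point midway between the blue handles: pliers' x = -45, y = 0, z = 7 mm. Handles: x = -17 to -85 mm, z = 0 to 14 mm, 9 mm thick. Relaxed they splay to 60 mm over the outer faces here (65 mm at x = -56). At the stop they are parallel, 39 mm over all. 3 N starts them, 9 N a side holds the stop; a 20 N grip closes them evenly about the x axis. Let go, they spring apart.
- ring_eye (a point): Centre of the opening of the SPREAD ring at mid-thickness, fixed in the pliers' frame at x = +65.9, y = 0, z = -9 mm. Flat brass ring, 3 mm thick, 5 mm wide radially, level with the pliers, gap towards the handles. Inner diameter 38 mm relaxed (its centre then 5 mm farther along x), too small for the 40 mm spindle; 46 mm spread, 1 mm less in places.
- handle_left (a joint): Squeeze of the left handle, rad: 0 relaxed, 0.223 squeezed against the stop, which spreads the ring. The right handle moves with it.
- stand: Fixed black stand under the pliers. Origin on the table, x roughly along the pliers to the ring (loose, up to 3 mm and 0.05 rad off). Base plate 8 mm thick, x = -90 to +40 mm, 100 mm wide; a 22 mm square post at the origin and a wall across it at x = -77 mm (10 mm thick, 96 mm wide), both 45 mm high. Free room for fingers between them beside the handles. The pliers lift straight off.
- carousel: Fixed carousel unit. Origin on the table below the spindle's axis, z up. Grey base 190 x 190 x 28 mm, white vial plate 168 mm across, top at 38 mm; blue-capped vials to 52 mm high at 68 mm from the axis; black hub 60 mm across, top at 60 mm. Upright bare-metal spindle 40 mm in diameter, top at 91 mm with a chamfer 3.5 mm wide and 5 mm high.
- groove (a point): Centre of the ring groove, on the spindle's axis 64 mm above the table. The groove is 35 mm in diameter and 8 mm high, from the hub's top face (60 mm above the table) to 68 mm, so the 3 mm thick ring can hang in it clear of the hub. Squeezing may shift the pliers in height by a few mm in the grip; a light touch on the hub's face (it is rigid) on the way is allowed and tells the ring's height.
- reagent_bottle: Bystander: amber bottle with blue cap, 48 mm across, 100 mm high. Origin at its base.
- screwdriver: Bystander: orange screwdriver lying on the table, 160 mm long. Origin under its middle.
- parts_tray: Bystander: white open tray 90 x 120 x 25 mm. Origin under its middle.

How it is judged:
By the outcome, as a careful person would: the job done as asked, in the order asked, and still so for the second after the job is handed in, while the arm keeps its last pose, push and grip.
It also fails if it takes over 46 s, if anything falls off the work surface, if the arm or the gripper's body presses on something with over 40 N, if the wrist force passes 120 N, or if a joint passes its speed limit or range.

## Robot

A 6-joint arm with a two-finger parallel gripper is mounted at the origin on the work surface. World frame = base frame: x ahead of the robot, y to its left, z up, the work surface at z = 0. Lengths are in mm, angles in rad, forces in N, time in s.
With the tool pointing down it reaches from about 350 to 875 mm from the base axis. Payload 4.2 kg.
Tool frame: the origin (TCP) lies midway between the tips of the shut fingers; the grasp point (between the pads) lies 19 mm behind it; z points along the fingers, y is the line along which they close (so a half turn about z gives the same grasp; the last joint's range is limited). The gripper opens to 85 mm and grips with 20 to 120 N. Pads are 22 mm wide; open, the fingers measure 114 mm over their backs; the gripper's body (76 mm by 85 mm) begins 54 mm behind the grasp point. The pads swing forward as they close: fully open they stand 13 mm farther back than shut.
Start: joints at [-0.954, 0.385, 0.008, 0, -1.194, -0.259], TCP at [218.898, -585.391, 231.312] pointing down, gripper open.
Joint ranges: [-3.14, 3.14], [-1.21, 2.06], [-1.07, 1.41], [-3.16, 2.05], [-2.99, -0.16], [-3.1, 3.1]. Speed limits (rad/s): [2.79, 2.79, 3.14, 3.14, 3.14, 3.14].

## Interface

Orientations are given as a rotation vector (axis times angle).
In Python, from station import readout, get_image, camera_info, sign_off, recognise, silhouettes gives the robot as it stands.
- The arm moves only by the shell command python3 -m handwheel 'ROWS' [OPENING] [FORCE]. ROWS is JSON, a list of rows, each an object of numbers: "x", "y", "z": the shift along the tool's x, y, z in cm; "yaw": the turn about the tool's z in degrees. In form: [{"x": .., "y": .., "z": .., "yaw": ..}, ...]. A call has 1 to 12 rows; each row shifts and turns the commanded pose from where the row before left it, along the tool's axes as they then stand; what a row does not reach is not made up. A row lasts 1/12 s, in which the tool goes at most 41.7 mm and 7.16 degrees, less where a joint would pass 70% of its speed; a pose out of reach is approached as far as the arm can. A call with a gripper value outside its range is refused whole. OPENING is the closure, from 0 (fully open) to 1 (shut), set as the call begins (- or left out, the last holds). The fingers move at their own pace and stop on an object; FORCE is the grip in N (left out, the last holds). Time passes only in rows, so rows that do not move let the fingers close. It gives the time, the measured TCP pose, the force, the opening and the grip force at its end, in the units of the state.
- readout.observe(): the state, without advancing time (a new reading comes with each control period).
- get_image(name): name is "scene" or "top" or "wrist"; returns the picture (480x640x3 uint8, red, green, blue); there is no depth.
- camera_info(name): a dict with "K" (3x3 intrinsics, pixels), "T" (4x4, takes a point from camera to world coordinates); the wrist camera has in their place "mount" (4x4, takes a point from camera to tool coordinates, whose origin is the TCP and whose axes are the flange's). Camera axes: x right, y down, z forward; pixel columns grow to the right and rows downward; lengths in mm; the calibration is good to about 2 mm. A picture is of the moment at which its call begins: read the wrist's pose just before it. camera_info takes no time and is no camera call.
- sign_off(): hands the job in; it is judged then, once.
Trained networks look in the newest picture that a camera, given by its name, has taken for a name from the list of things; names that differ only in an ending like _2 or _b are one class to them, and where a whole thing is asked for, a point or a joint stands for the part that bears it (a point fixed in the world has none). Each returns a list of dicts, best first, with "conf" (0 to 1); they miss things now and then, are a little off and sometimes report something else, mostly with a low value. They report only what shows in the picture. A call takes as long as a camera call.
- recognise(camera, thing): "centre" ([x, y, z] in mm, in the coordinates of the camera as it stood for that picture, good to about 4 mm: the middle of the surface that is visible of it).
- silhouettes(camera, thing): "region" (480x640 bool, what is visible of it).
The state is a dict: "t": time; "q": joint angles; "qvel": joint speeds; "tau": joint torques, N m; "tool_pos": TCP position; "orientation": TCP orientation; "contact_force": force on the tool from outside, world axes, zero at the start; "ft_torque": the same for the moment, N m; "finger_gap": finger opening in mm; "grasp_force": force on a finger pad.
Only numpy, scipy, OpenCV 4.12 (cv2) and the standard library are available. Lean on these libraries where they do the work, as an engineer would, in place of code of your own. Each camera call takes 0.05 s, during which the arm holds its last target. There are 200 camera calls.

## Working session

There is one attempt and no reset: what is moved stays moved. The work goes in short steps, Python scripts to look and compute and a shell command to move; the robot and the scene stay as the last step left them, time stands still between calls to the robot, and variables do not carry over. Pictures are saved under pics/ and viewed, at most 10 in all, crops included, and the job is handed in when it is done.

```bash
ls; mkdir -p pics; cat > h.py <<'E'
import numpy as np, cv2
from scipy.spatial.transform import Rotation as R
from station import readout, get_image, camera_info, recognise, silhouettes
def tool(s):
    T=np.eye(4);T[:3,:3]=R.from_rotvec(s['orientation']).as_matrix();T[:3,3]=s['tool_pos'];return T
def cam(name,s=None):
    c=camera_info(name);K=np.array(c['K'])
    T=np.array(c['T']) if 'T' in c else tool(s)@np.array(c['mount'])
    return K,T
def w(T,p): return (T[:3,:3]@np.array(p)+T[:3,3])
def plane(K,T,uv,z):
    d=T[:3,:3]@np.linalg.inv(K)@np.array([uv[0],uv[1],1.]);o=T[:3,3];return o+d*(z-o[2])/d[2]
def proj(K,T,p):
    q=K@(np.linalg.inv(T)@np.append(p,1))[:3];return q[:2]/q[2]
E
python3 - <<'E'
from h import *
np.set_printoptions(precision=1,suppress=True)
s=readout.observe();print(s['tool_pos'],s['orientation'],s['finger_gap'],s['t'])
print(tool(s)[:3,:3])
ims=[]
for n in('top','scene'):
    im=get_image(n);ims.append(im);K,T=cam(n,s);print(n,T[:3,3])
    for t in('pliers','handles','ring_eye','stand','carousel','reagent_bottle','screwdriver','parts_tray'):
        for r in recognise(n,t)[:2]: print(t,round(r['conf'],2),w(T,r['centre']))
    cv2.imwrite(f'pics/{n}0.png',im[:,:,::-1])
E
```

```text
pics
[ 218.7 -584.9  230.2] [ 0.6 -3.1 -0. ] 85.42215943145379 0.0
[[-0.9 -0.4 -0. ]
 [-0.4  0.9  0. ]
 [ 0.   0.  -1. ]]
top [ 408.2   28.5 1348.3]
pliers 0.8 [ 554.6 -158.9   59.3]
handles 0.71 [ 552.  -157.    59.6]
handles 0.59 [585.4 159.1  37.3]
ring_eye 0.9 [ 552.7 -159.3   54.9]
stand 0.71 [ 521.5 -133.7    5.8]
stand 0.33 [587.8 158.9  36.2]
carousel 0.83 [587.3 159.6  36. ]
reagent_bottle 0.56 [718.3 -10.9  69.9]
screwdriver 0.87 [ 474.5 -420.9   19.6]
parts_tray 0.96 [520.  445.    2.7]
parts_tray 0.4 [584.1 157.9  36.4]
scene [1143.5 -199.   936.4]
pliers 0.94 [ 559.5 -160.8   59.3]
handles 0.83 [ 560.4 -164.1   57.6]
ring_eye 0.9 [ 558.7 -164.    56.8]
stand 0.69 [ 538.2 -143.9   11.4]
carousel 0.71 [617.1 151.2  40.2]
reagent_bottle 0.68 [735.8 -17.5  67.5]
screwdriver 0.68 [ 558.8 -163.2   57.6]
screwdriver 0.67 [ 487.7 -428.3   20.9]
parts_tray 0.64 [519.1 446.8   1.8]
```

View pics/top0.png

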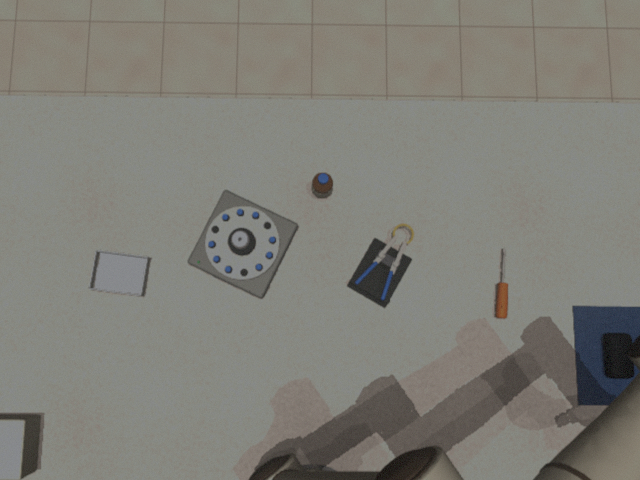

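```bash
python3 - <<'E'
from h import *
np.set_printoptions(precision=3,suppress=True)
s=readout.observe();print(s['orientation'],s['q'])
print(camera_info('wrist'))
E
```

```text
[ 0.559 -3.091  0.   ] [-0.954  0.385  0.008  0.    -1.194 -0.259]
{'K': array([[340.315,   0.   , 322.819],
       [  0.   , 340.315, 241.779],
       [  0.   ,   0.   ,   1.   ]]), 'mount': array([[   0.001,   -0.953,   -0.304,   78.299],
       [   1.   ,    0.001,   -0.   ,    0.494],
       [   0.001,   -0.304,    0.953, -143.695],
       [   0.   ,    0.   ,    0.   ,    1.   ]])}
```

The top view shows the carousel at (240,240), the pliers on the stand with the ring at (401,233) and the blue handles around (378,280), pointing about −29° in world yaw. The bottle is at (322,185), and the tray and screwdriver are well away.

```bash
cat > m.py <<'E'
from h import *
np.set_printoptions(precision=1,suppress=True)
def blue(im,box=None):
    h=cv2.cvtColor(im,cv2.COLOR_RGB2HSV);return cv2.inRange(h,(105,110,50),(125,255,255))
E
python3 - <<'E'
from m import *
im=get_image('top');K,T=cam('top')
m=blue(im);n,l,st,c=cv2.connectedComponentsWithStats(m)
for i in range(1,n):
    if st[i,4]>15: print(st[i],c[i],plane(K,T,c[i],55))
h=cv2.cvtColor(im,cv2.COLOR_RGB2HSV)[215:250,380:420];b=cv2.inRange(h,(15,90,80),(32,255,255))
ys,xs=np.nonzero(b);print('ring',len(xs),plane(K,T,(xs.min()/2+xs.max()/2+380,ys.min()/2+ys.max()/2+215),38))
E
```

```text
[318 174  10   9  75] [322.7 178.1] [736.7 -14.9  55. ]
[238 209   5   6  22] [239.8 211.7] [657.5 169.9  55. ]
[253 212   5   6  22] [255.  214.7] [651.2 135.8  55. ]
[223 215   5   5  22] [224.9 216.9] [645.4 202.8  55. ]
[270 237   5   5  22] [271.9 239.1] [596.6  97.1  55. ]
[209 242   5   5  22] [211.1 243.9] [584.3 231.5  55. ]
[267 252   5   6  22] [268.9 254.7] [561.7 103.2  55. ]
[214 256   5   6  24] [216.  258.5] [551.8 219.7  55. ]
[355 262  22  22 107] [365.4 272.8] [ 523.9 -110.2   55. ]
[256 264   6   6  24] [258.5 266.5] [535.2 125.5  55. ]
[226 267   5   5  22] [227.9 268.9] [529.2 192.7  55. ]
[381 271  12  29 110] [386.3 285.6] [ 496.2 -155.9   55. ]
[593 364   8  10  24] [597.  368.2] [ 323.  -608.9   55. ]
[634 365   4  11  20] [635.5 370.2] [ 319.5 -692.1   55. ]
[595 377  15   9  32] [602.2 380.4] [ 297.5 -618.6   55. ]
[608 378   9   8  22] [611.6 381.7] [ 295.  -638.7   55. ]
[618 378  15  16  58] [624.  383.4] [ 291.7 -665.1   55. ]
ring 75 [ 616.2 -197.2   38. ]
```

```bash
cat > go.py <<'E'
from m import *
import sys
# args: target x y z heading(tool x, deg) -> shift in tool axes (cm) and yaw (deg)
def go(x,y,z,hd):
    s=readout.observe();T=tool(s)
    d=T[:3,:3].T@(np.array([x,y,z])-T[:3,3])/10
    cur=np.degrees(np.arctan2(T[1,0],T[0,0]));yaw=-((hd-cur+180)%360-180)
    print('pos',T[:3,3],'head %.2f'%cur,'shift cm',np.round(d,3),'yaw %.2f'%yaw,'q',np.round(s['q'],2),'tilt',T[2,:2]*1000,'t %.2f F'%s['t'],s['contact_force'],'gap %.1f grip %.1f'%(s['finger_gap'],s['grasp_force']))
if __name__=='__main__': go(*map(float,sys.argv[1:5]))
E
python3 go.py 515 -136 150 149
```

```text
pos [ 218.9 -585.4  231.3] head -159.50 shift cm [-43.5  31.7   8.1] yaw 51.50 q [-0.9  0.4  0.   0.  -1.2 -0.3] tilt [0.1 0. ] t 0.95 F [ 0.2  0.3 -0.1] gap 85.1 grip 0.0
```

```bash
python3 -m handwheel '[{"x":-2.4,"y":1.75,"z":0.4},{"x":-2.4,"y":1.75,"z":0.4},{"x":-2.4,"y":1.75,"z":0.4},{"x":-2.4,"y":1.75,"z":0.4},{"x":-2.4,"y":1.75,"z":0.4},{"x":-2.4,"y":1.75,"z":0.4},{"x":-2.4,"y":1.75,"z":0.4},{"x":-2.4,"y":1.75,"z":0.4},{"x":-2.4,"y":1.75,"z":0.4},{"x":-2.4,"y":1.75,"z":0.4},{"x":-2.4,"y":1.75,"z":0.4},{"x":-2.4,"y":1.75,"z":0.4}]' 0 20
python3 -m handwheel '[{"x":-2.4,"y":1.75,"z":0.4},{"x":-2.4,"y":1.75,"z":0.4},{"x":-2.4,"y":1.75,"z":0.4},{"x":-2.4,"y":1.75,"z":0.4},{"yaw":6},{"yaw":6},{"yaw":6},{"yaw":6},{"yaw":6},{"yaw":6},{"yaw":6},{"yaw":6}]'
python3 go.py 515 -136 150 149
```

```text
pos [ 218.9 -585.4  231.3] head -159.50 shift cm [-43.5  31.7   8.1] yaw 51.50 q [-0.9  0.4  0.   0.  -1.2 -0.3] tilt [0.1 0. ] t 0.95 F [ 0.2  0.3 -0.1] gap 85.1 grip 0.0invalid input
invalid input
```

```bash
python3 -m handwheel '[{"x":-2.4,"y":1.75,"z":0.4,"yaw":0},{"x":-2.4,"y":1.75,"z":0.4,"yaw":0},{"x":-2.4,"y":1.75,"z":0.4,"yaw":0},{"x":-2.4,"y":1.75,"z":0.4,"yaw":0},{"x":-2.4,"y":1.75,"z":0.4,"yaw":0},{"x":-2.4,"y":1.75,"z":0.4,"yaw":0},{"x":-2.4,"y":1.75,"z":0.4,"yaw":0},{"x":-2.4,"y":1.75,"z":0.4,"yaw":0},{"x":-2.4,"y":1.75,"z":0.4,"yaw":0},{"x":-2.4,"y":1.75,"z":0.4,"yaw":0},{"x":-2.4,"y":1.75,"z":0.4,"yaw":0},{"x":-2.4,"y":1.75,"z":0.4,"yaw":0}]' 0 20
python3 go.py 515 -136 150 149
```

```text
t: 1.95
tool_pos: [415.8, -286.6, 183.5]
orientation: [-0.559, 3.091, -0.001]
contact_force: [0.3, -0.4, -0.8]
finger_gap: 85.2
grasp_force: 0.0
pos [ 415.8 -286.6  183.5] head -159.50 shift cm [-14.6  10.6   3.4] yaw 51.50 q [-0.3  0.2 -0.3  0.  -1.  -0.9] tilt [-0.6 -0.5] t 1.95 F [ 0.3 -0.4 -0.8] gap 85.2 grip 0.0
```

```bash
python3 -m handwheel '[{"x":-2.4,"y":1.75,"z":0.5,"yaw":0},{"x":-2.4,"y":1.75,"z":0.5,"yaw":0},{"x":-2.4,"y":1.75,"z":0.6,"yaw":0},{"x":-2.4,"y":1.75,"z":0.6,"yaw":0},{"x":-2.4,"y":1.75,"z":0.6,"yaw":0},{"x":-2.4,"y":1.75,"z":0.6,"yaw":0},{"x":0,"y":0,"z":0,"yaw":6},{"x":0,"y":0,"z":0,"yaw":6},{"x":0,"y":0,"z":0,"yaw":6},{"x":0,"y":0,"z":0,"yaw":6},{"x":0,"y":0,"z":0,"yaw":6},{"x":0,"y":0,"z":0,"yaw":6}]'
python3 -m handwheel '[{"x":0,"y":0,"z":0,"yaw":6},{"x":0,"y":0,"z":0,"yaw":6},{"x":0,"y":0,"z":0,"yaw":3.5},{"x":0,"y":0,"z":0,"yaw":0},{"x":0,"y":0,"z":0,"yaw":0}]'
python3 - <<'E'
from go import *
go(515,-136,150,149)
s=readout.observe();im=get_image('wrist');K,T=cam('wrist',s)
cv2.imwrite('pics/w1.png',im[:,:,::-1])
np.savez('w1.npz',im=im,K=K,T=T)
for t in('pliers','handles','ring_eye','stand'):
    for r in recognise('wrist',t)[:2]: print(t,round(r['conf'],2),w(T,r['centre']))
m=blue(im);n,l,st,c=cv2.connectedComponentsWithStats(m)
for i in range(1,n):
    if st[i,4]>150: print(st[i],c[i],plane(K,T,c[i],55))
E
```

```text
t: 2.95
tool_pos: [513.4, -139.0, 149.4]
orientation: [0.431, 3.112, 0.0]
contact_force: [0.2, -0.6, 0.2]
finger_gap: 85.8
grasp_force: 0.0
t: 3.37
tool_pos: [513.3, -139.0, 149.4]
orientation: [0.837, 3.028, 0.0]
contact_force: [0.2, 1.0, -0.2]
finger_gap: 85.3
grasp_force: 0.0
pos [ 513.3 -139.   149.4] head 149.10 shift cm [ 0.   0.3 -0.1] yaw 0.10 q [ 0.   0.3 -0.3  0.  -0.9 -2.1] tilt [-0.2  0.1] t 3.37 F [ 0.2  1.  -0.2] gap 85.3 grip 0.0
pliers 0.95 [ 544.6 -158.9   56.8]
handles 0.78 [ 547.1 -161.5   59.7]
ring_eye 0.58 [ 548.3 -161.6   61.9]
ring_eye 0.57 [ 464.3 -416.2   20.4]
stand 0.83 [ 513.  -141.3    8.2]
[ 273  195   33   89 1126] [288.8 238.1] [ 495.9 -157.8   55. ]
[ 346  196   34   88 1083] [362.2 239.8] [ 524.6 -112.3   55. ]
[607 397  33  34 419] [626.3 413. ] [782.2   9.4  55. ]
```

View pics/w1.png

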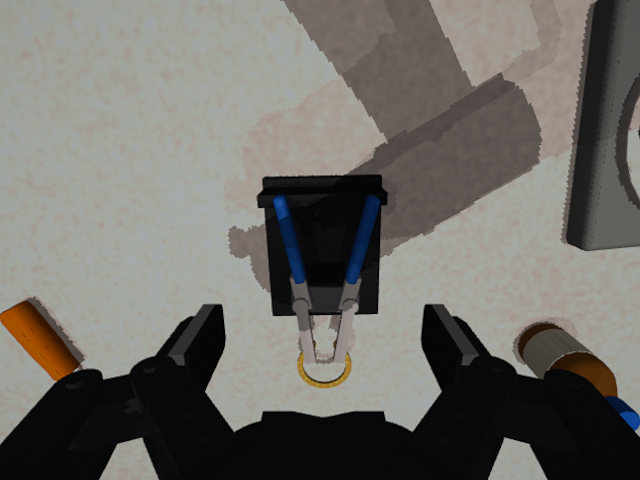

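The wrist view shows the handles at (289,238) and (362,240), the wall at about (323,185) and the ring at (325,369). The pliers are almost in line with the tool. Next I triangulate from the wrist and top views.

```bash
python3 - <<'E'
from go import *
d=np.load('w1.npz');im,K,T=d['im'],d['K'],d['T']
def tri(obs):
    A=np.zeros((3,3));b=np.zeros(3)
    for K,T,uv in obs:
        v=T[:3,:3]@np.linalg.inv(K)@np.array([*uv,1.]);v/=np.linalg.norm(v);P=np.eye(3)-np.outer(v,v);A+=P;b+=P@T[:3,3]
    return np.linalg.solve(A,b)
it=get_image('top');Kt,Tt=cam('top')
def hands(im,amin,box):
    m=np.zeros(im.shape[:2],np.uint8);x0,y0,x1,y1=box;m[y0:y1,x0:x1]=blue(im)[y0:y1,x0:x1]
    n,l,st,c=cv2.connectedComponentsWithStats(m);return [(st[i],c[i],l==i) for i in range(1,n) if st[i,4]>amin]
a=hands(im,500,(200,150,450,300));b=hands(it,60,(340,250,410,320))
print([x[0] for x in b])
a.sort(key=lambda x:x[1][0]);b.sort(key=lambda x:-x[1][0])  # right first
P=[]
for i in range(len(b)): p=tri([(K,T,a[i][1]),(Kt,Tt,b[i][1])]);print('handle',p);P.append(p)
def ring(im,box):
    x0,y0,x1,y1=box;h=cv2.cvtColor(im,cv2.COLOR_RGB2HSV)[y0:y1,x0:x1];m=cv2.inRange(h,(15,90,60),(32,255,255))
    ys,xs=np.nonzero(m);(cx,cy),r=cv2.minEnclosingCircle(np.stack([xs,ys],1).astype(np.float32));return (cx+x0,cy+y0),r,len(xs)
# wrist ring ellipse: fit with centre outline; use minEnclosing as approx
rw=ring(im,(280,330,370,400));rt=ring(it,(385,210,420,250));print(rw,rt)
for z in (36,): print('ring wrist',plane(K,T,rw[0],z),'top',plane(Kt,Tt,rt[0],z))
print('tri',tri([(K,T,rw[0]),(Kt,Tt,rt[0])]))
for z in (52,59):
  pts=[]
  for x in a:
    ys,xs=np.nonzero(x[2]);c=np.stack([xs,ys],1).astype(np.float32);l=cv2.fitLine(c,cv2.DIST_L2,0,.01,.01).ravel()
    q=plane(K,T,x[1],z);q2=plane(K,T,x[1]+40*l[:2]*np.sign(l[1]),z);v=q2-q;pts.append((q,np.degrees(np.arctan2(v[1],v[0]))))
  print(z,pts,'mid',(pts[0][0]+pts[1][0])/2,'head',(pts[0][1]+pts[1][1])/2)
E
```

```text
[]
((323.7547187805176, 365.0), 26.922483444213867, 526) ((401.0, 229.0), 8.544103622436523, 35)
ring wrist [ 616.3 -199.8   36. ] top [ 625.7 -193.1   36. ]
tri [ 625.6 -199.6   24.6]
52 [(array([ 496.5, -158.6,   52. ]), np.float64(-18.722896798620614)), (array([ 525.6, -112.5,   52. ]), np.float64(-44.28731077742464))] mid [ 511.1 -135.5   52. ] head -31.50510378802263
59 [(array([ 495.1, -156.8,   59. ]), np.float64(-18.722896798620635)), (array([ 523.3, -112.1,   59. ]), np.float64(-44.287310777424686))] mid [ 509.2 -134.5   59. ] head -31.50510378802266
```

```bash
python3 - <<'E'
from go import *
d=np.load('w1.npz');K,T=d['K'],d['T'];Kt,Tt=cam('top')
for u,v in (((288.8,238.1),(386.3,285.6)),((362.2,239.8),(365.4,272.8))):
    P=[k@np.linalg.inv(t)[:3] for k,t in((K,T),(Kt,Tt))]
    X=cv2.triangulatePoints(P[0],P[1],np.array(u).reshape(2,1),np.array(v).reshape(2,1)).ravel();print(X[:3]/X[3])
go(517.3,-139.5,31,148.5)
E
```

```text
[ 495.6 -155.5   60. ]
[ 523.9 -110.6   55.7]
pos [ 513.2 -139.1  149.3] head 149.03 shift cm [-0.4  0.2 11.8] yaw 0.53 q [ 0.   0.3 -0.3 -0.  -0.9 -2.1] tilt [-0.  0.] t 3.67 F [ 0.4  0.1 -0.1] gap 85.4 grip 0.0
```

```bash
python3 -m handwheel '[{"x":-0.4,"y":0.2,"z":1.3,"yaw":0.5},{"x":0,"y":0,"z":1.5,"yaw":0},{"x":0,"y":0,"z":1.5,"yaw":0},{"x":0,"y":0,"z":1.5,"yaw":0},{"x":0,"y":0,"z":1.5,"yaw":0},{"x":0,"y":0,"z":1.5,"yaw":0},{"x":0,"y":0,"z":1.5,"yaw":0},{"x":0,"y":0,"z":1.0,"yaw":0},{"x":0,"y":0,"z":0.5,"yaw":0},{"x":0,"y":0,"z":0,"yaw":0},{"x":0,"y":0,"z":0,"yaw":0}]' >/dev/null
python3 - <<'E'
from go import *
go(517.3,-139.5,31,148.5)
im=get_image('wrist');cv2.imwrite('pics/w2.png',im[:,:,::-1])
E
```

```text
pos [ 518.1 -139.4   31.6] head 148.53 shift cm [ 0.1 -0.   0.1] yaw 0.03 q [ 0.   0.5 -0.5  0.  -0.7 -2.2] tilt [-0.5  0.1] t 4.58 F [-0.4  0.5  0.9] gap 85.2 grip 0.0
```

View pics/w2.png

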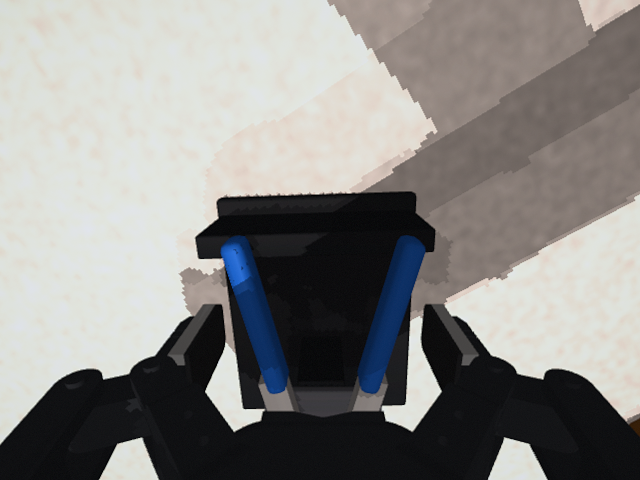

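The handles lie centred between the open pads, at columns 250 and 395 with the pads at 205 and 440. Clear to squeeze.

```bash
for i in 1 2; do python3 -m handwheel '[{"x":0,"y":0,"z":0,"yaw":0},{"x":0,"y":0,"z":0,"yaw":0},{"x":0,"y":0,"z":0,"yaw":0},{"x":0,"y":0,"z":0,"yaw":0},{"x":0,"y":0,"z":0,"yaw":0},{"x":0,"y":0,"z":0,"yaw":0},{"x":0,"y":0,"z":0,"yaw":0},{"x":0,"y":0,"z":0,"yaw":0}]' 1 20; done
```

```text
t: 5.3
tool_pos: [518.6, -139.6, 33.6]
orientation: [0.851, 3.021, 0.0]
contact_force: [-2.6, 0.5, 10.3]
finger_gap: 38.2
grasp_force: 19.8
t: 5.97
tool_pos: [518.6, -139.6, 33.6]
orientation: [0.851, 3.021, 0.0]
contact_force: [-2.8, 0.8, 11.0]
finger_gap: 38.3
grasp_force: 19.8
```

```bash
python3 -m handwheel '[{"x":0,"y":0,"z":-0.1,"yaw":0},{"x":0,"y":0,"z":-0.1,"yaw":0},{"x":0,"y":0,"z":-0.1,"yaw":0},{"x":0,"y":0,"z":0,"yaw":0},{"x":0,"y":0,"z":0,"yaw":0}]' 1 40
python3 -m handwheel '[{"x":0,"y":0,"z":-0.2,"yaw":0},{"x":0,"y":0,"z":-0.5,"yaw":0},{"x":0,"y":0,"z":-0.7,"yaw":0},{"x":0,"y":0,"z":-1,"yaw":0},{"x":0,"y":0,"z":-1.5,"yaw":0},{"x":0,"y":0,"z":-1.5,"yaw":0},{"x":0,"y":0,"z":-1.5,"yaw":0},{"x":0,"y":0,"z":-1.5,"yaw":0},{"x":0,"y":0,"z":-1.5,"yaw":0},{"x":0,"y":0,"z":-1,"yaw":0},{"x":0,"y":0,"z":-0.5,"yaw":0},{"x":0,"y":0,"z":0,"yaw":0}]'
python3 - <<'E'
from go import *
go(517.3,-139.5,160,148.5)
im=get_image('wrist');cv2.imwrite('pics/w3.png',im[:,:,::-1])
im2=get_image('scene');cv2.imwrite('pics/s3.png',cv2.resize(im2[:,:,::-1],None,fx=1,fy=1))
E
```

```text
t: 6.38
tool_pos: [517.1, -139.3, 34.0]
orientation: [-0.853, -3.022, 0.0]
contact_force: [-0.8, 0.4, -0.5]
finger_gap: 36.9
grasp_force: 40.4
t: 7.38
tool_pos: [518.3, -139.4, 149.9]
orientation: [0.852, 3.021, 0.001]
contact_force: [0.2, -0.1, -2.2]
finger_gap: 37.0
grasp_force: 40.4
pos [ 518.3 -139.4  149.9] head 148.50 shift cm [ 0.1 -0.1 -1. ] yaw 0.00 q [ 0.   0.3 -0.3  0.  -0.9 -2.2] tilt [-2.6  1.6] t 7.38 F [ 0.2 -0.1 -2.2] gap 37.0 grip 40.4
```

View pics/w3.png

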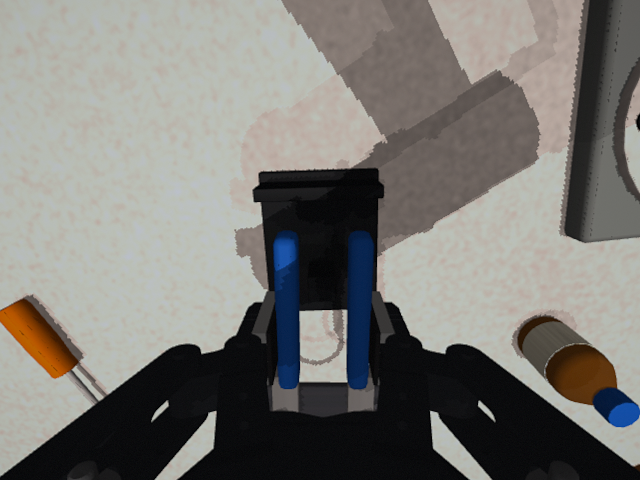

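View pics/s3.png

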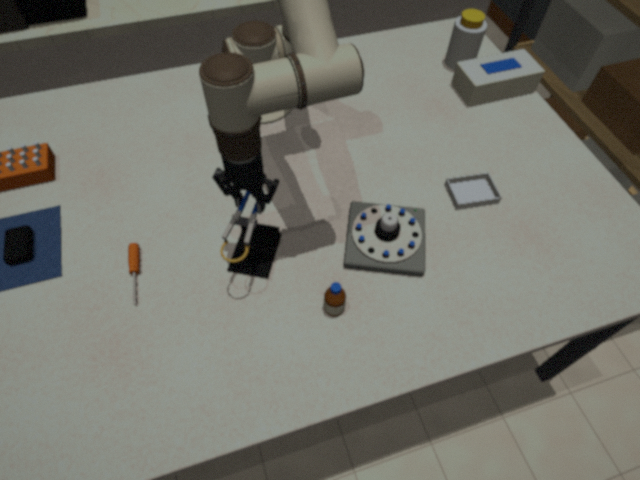

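The handles are squeezed parallel at columns 287 and 359. The pliers hang free and the scene view shows the ring at (235,250), looking level. Next I measure the grasp from the handle edges.

```bash
python3 - <<'E'
from go import *
im=cv2.imread('pics/w3.png')[:,:,::-1].copy();h=cv2.cvtColor(im,cv2.COLOR_RGB2HSV)
m=cv2.inRange(h,(100,110,40),(128,255,255))
m[:200]=0;m[400:]=0
for r in list(range(224,246,2))+list(range(260,380,20))+list(range(380,396,2)):
    o=[]
    for a,b in((250,325),(325,385)):
        x=np.nonzero(m[r,a:b])[0]; o.append((x.min()+a,x.max()+a,len(x)) if len(x) else None)
    print(r,o)
c=camera_info('wrist');M=np.linalg.inv(np.array(c['mount']));K=np.array(c['K'])
# predicted: pliers frame in tool: x_t=-(xp-xg), z_t = zc-(zp-7)
for zt in(-19,-22,-25):
  for xp in(-85,-17):
    for zp in (14,7):
      print(zt,xp,zp,[proj(K,np.array(c['mount']),np.array([-(xp+45),s*y,zt-(zp-7)])) for s in(1,) for y in(10.5,19.5)])
E
```

```text
224 [None, None]
226 [None, None]
228 [None, None]
230 [(np.int64(283), np.int64(290), 8), None]
232 [(np.int64(278), np.int64(295), 18), (np.int64(352), np.int64(368), 17)]
234 [(np.int64(277), np.int64(296), 20), (np.int64(350), np.int64(369), 20)]
236 [(np.int64(276), np.int64(297), 22), (np.int64(349), np.int64(370), 22)]
238 [(np.int64(275), np.int64(297), 23), (np.int64(348), np.int64(371), 24)]
240 [(np.int64(274), np.int64(297), 24), (np.int64(348), np.int64(372), 25)]
242 [(np.int64(273), np.int64(297), 25), (np.int64(348), np.int64(372), 25)]
244 [(np.int64(273), np.int64(298), 26), (np.int64(348), np.int64(373), 26)]
260 [(np.int64(273), np.int64(298), 26), (np.int64(348), np.int64(373), 26)]
280 [(np.int64(274), np.int64(298), 25), (np.int64(347), np.int64(372), 26)]
300 [(np.int64(275), np.int64(298), 24), (np.int64(347), np.int64(371), 25)]
320 [(np.int64(276), np.int64(298), 23), (np.int64(348), np.int64(369), 22)]
340 [(np.int64(277), np.int64(298), 22), (np.int64(347), np.int64(369), 23)]
360 [(np.int64(278), np.int64(299), 22), (np.int64(347), np.int64(368), 22)]
38
[... 423 characters left out ...]
one, None]
-19 -85 14 [array([352.2, 244.2]), array([377. , 244.2])]
-19 -85 7 [array([350.7, 238.5]), array([374.2, 238.5])]
-19 -17 14 [array([347.9, 396.4]), array([369.1, 396.4])]
-19 -17 7 [array([346.8, 384.8]), array([367. , 384.8])]
-22 -85 14 [array([352.9, 246.8]), array([378.2, 246.8])]
-22 -85 7 [array([351.3, 240.8]), array([375.3, 240.9])]
-22 -17 14 [array([348.4, 401.7]), array([370. , 401.7])]
-22 -17 7 [array([347.2, 389.7]), array([367.9, 389.7])]
-25 -85 14 [array([353.6, 249.5]), array([379.6, 249.5])]
-25 -85 7 [array([352. , 243.3]), array([376.5, 243.3])]
-25 -17 14 [array([348.9, 407.3]), array([371. , 407.3])]
-25 -17 7 [array([347.7, 394.7]), array([368.8, 394.7])]
```

The grasp is level: the fitted handle mid-height stays about 20 mm behind the TCP along the whole length. The pads sit at pliers x ≈ −43.5. Next the wrist camera looks at the carousel with the same tool heading, so calibration errors cancel.

```bash
python3 -m handwheel '[{"x":0,"y":1,"z":-0.2,"yaw":0},{"x":0,"y":2.6,"z":-0.2,"yaw":0},{"x":0,"y":2.6,"z":-0.2,"yaw":0},{"x":0,"y":2.6,"z":-0.2,"yaw":0},{"x":0,"y":2.6,"z":-0.2,"yaw":0},{"x":-0.3,"y":2.6,"z":0,"yaw":0},{"x":0,"y":2.6,"z":0,"yaw":0},{"x":0,"y":2.6,"z":0,"yaw":0},{"x":0,"y":2.6,"z":0,"yaw":0},{"x":0,"y":2.6,"z":0,"yaw":0},{"x":0,"y":2.6,"z":0,"yaw":0},{"x":0,"y":2.0,"z":0,"yaw":0}]' >/dev/null
python3 -m handwheel '[{"x":0,"y":0.8,"z":0,"yaw":0},{"x":0,"y":0,"z":0,"yaw":0},{"x":0,"y":0,"z":0,"yaw":0},{"x":0,"y":0,"z":0,"yaw":0}]' >/dev/null
python3 - <<'E'
from go import *
go(675,111,160,148.5)
s=readout.observe();im=get_image('wrist');K,T=cam('wrist',s);cv2.imwrite('pics/w4.png',im[:,:,::-1])
np.savez('w4.npz',im=im,K=K,T=T)
from scipy.optimize import least_squares
def fit(P):
    f=lambda c:np.hypot(P[:,0]-c[0],P[:,1]-c[1])-68
    r=least_squares(f,[590,160],loss='soft_l1');return r.x,f(r.x)
m=blue(im);n,l,st,c=cv2.connectedComponentsWithStats(m)
P=np.array([plane(K,T,c[i],52) for i in range(1,n) if 60<st[i,4]<900])
print(len(P),*fit(P))
it=get_image('top');Kt,Tt=cam('top');m=blue(it);n,l,st,c=cv2.connectedComponentsWithStats(m)
P=np.array([plane(Kt,Tt,c[i],52) for i in range(1,n) if 12<st[i,4]<35 and 200<c[i][0]<280 and 200<c[i][1]<280]);print(len(P),*fit(P))
E
```

```text
pos [675.1 112.4 157.7] head 148.46 shift cm [-0.1 -0.1 -0.2] yaw -0.04 q [ 0.4  0.5  0.1 -0.  -1.1 -2.5] tilt [ 1.2 -1.5] t 8.82 F [ 0.3  0.1 -2.1] gap 37.2 grip 40.5
8 [592.1 163.2] [-3.2 -0.1 -0.2 -0.3 -0.2 -0.5 -0.3 -0.4]
8 [591.  164.9] [ 0.2 -0.3  0.   0.2  0.1  0.4  0.  -0.4]
```

View pics/w4.png

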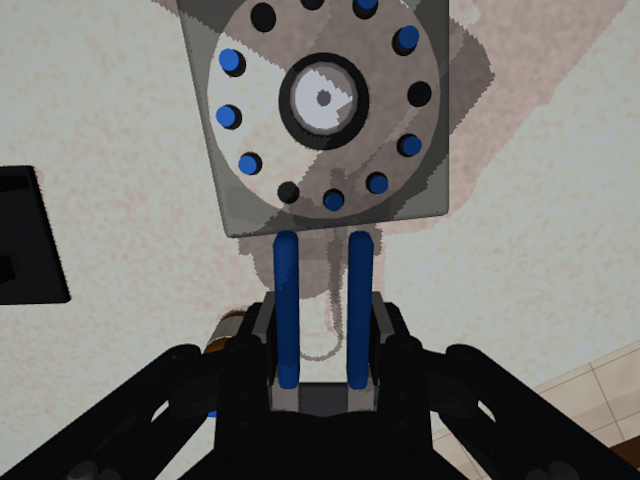

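The view shows the spindle's top, its centre mark at about (324,97), the hub around (324,101) and the vials round it. Nothing blocks the spindle.

```bash
python3 - <<'E'
from go import *
d=np.load('w4.npz');im,K,T=d['im'],d['K'],d['T']
g=cv2.cvtColor(im,cv2.COLOR_RGB2GRAY)
# centre mark
p=g[85:112,310:338];b=cv2.adaptiveThreshold(p,255,cv2.ADAPTIVE_THRESH_MEAN_C,cv2.THRESH_BINARY_INV,21,25)
n,l,st,c=cv2.connectedComponentsWithStats(b);i=min(range(1,n),key=lambda i:np.hypot(*(c[i]-[13.5,12.5]))+(st[i,4]<20)*50);u=c[i]+[310,85];print('mark',st[i],u,plane(K,T,u,91))
# hub outline: dark region
hub=(g[40:165,265:385]<45).astype(np.uint8);n,l,st,c=cv2.connectedComponentsWithStats(hub)
i=1+np.argmax(st[1:,4]);cs,_=cv2.findContours((l==i).astype(np.uint8),cv2.RETR_EXTERNAL,cv2.CHAIN_APPROX_NONE)
e=cv2.fitEllipse(cv2.convexHull(max(cs,key=len)));u=np.array(e[0])+[265,40];print('hub',u,e[1],plane(K,T,u,60))
E
```

```text
mark [  7   5  14  17 176] [323.4  97.7] [591.7 163.5  91. ]
hub [323.7 100.9] (89.84236145019531, 97.29592895507812) [591.  164.2  60. ]
```

```bash
python3 go.py 498.3 220.9 118 148.5
```

```text
pos [675.4 112.1 158.4] head 148.44 shift cm [20.8  0.   4. ] yaw -0.06 q [ 0.4  0.5  0.1 -0.  -1.1 -2.5] tilt [ 0.4 -0.5] t 8.92 F [ 0.1 -0.3 -2.3] gap 37.0 grip 40.5
```

```bash
python3 -m handwheel '[{"x":1.0,"y":0,"z":0,"yaw":0},{"x":2.2,"y":0,"z":0,"yaw":0},{"x":2.2,"y":0,"z":0,"yaw":0},{"x":2.2,"y":0,"z":0,"yaw":0},{"x":2.2,"y":0,"z":0,"yaw":0},{"x":2.2,"y":0,"z":0,"yaw":0},{"x":2.2,"y":0,"z":0.6,"yaw":0},{"x":2.2,"y":0,"z":0.8,"yaw":0},{"x":2.2,"y":0,"z":1.0,"yaw":0},{"x":1.5,"y":0,"z":1.0,"yaw":0},{"x":0.7,"y":0,"z":0.6,"yaw":0},{"x":0,"y":0,"z":0,"yaw":0}]' >/dev/null
python3 -m handwheel '[{"x":0,"y":0,"z":0,"yaw":0},{"x":0,"y":0,"z":0,"yaw":0},{"x":0,"y":0,"z":0,"yaw":0}]' >/dev/null
python3 - <<'E'
from go import *
go(498.3,220.9,118,148.5)
for n in('scene','top'):
    im=get_image(n);cv2.imwrite(f'pics/{n}5.png',im[:,:,::-1]);K,T=cam(n)
    u=proj(K,T,np.array([591.6,163.7,122.]));print(n,u,'spindle top',proj(K,T,np.array([591.6,163.7,91.])))
    a,b=int(u[0])-40,int(u[1])-30;cv2.imwrite(f'pics/{n}5c.png',cv2.resize(im[b:b+60,a:a+80,::-1],(640,480),interpolation=cv2.INTER_CUBIC));print(a,b)
E
python3 -c "
import cv2,numpy as np
cv2.imwrite('pics/both5.png',np.hstack([cv2.resize(cv2.imread(f'pics/{n}5c.png'),(400,300)) for n in('scene','top')]))"
```

```text
pos [499.7 221.6 119. ] head 148.44 shift cm [ 0.1 -0.1  0.1] yaw -0.06 q [ 0.7  0.4 -0.3  0.  -0.9 -2.8] tilt [-0.8  1.5] t 10.17 F [-0.4 -0.2 -2.8] gap 37.2 grip 40.5
scene [390.7 209.6] spindle top [388.8 217.9]
350 179
top [238.6 236.5] spindle top [240.1 238.6]
198 206
```

View pics/both5.png

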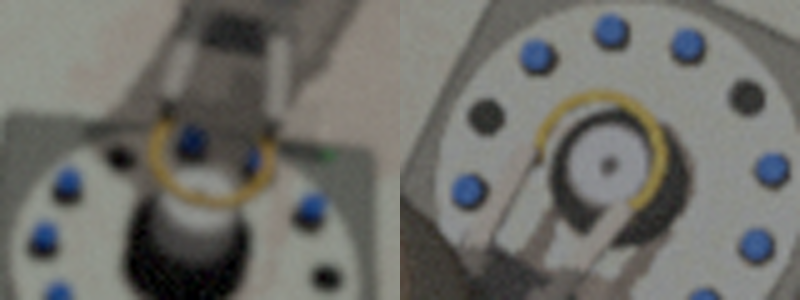

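Ring in the scene crop is at about (393,215) px and in the top crop at about (238,236) px. It is open and roughly centred over the spindle. Next I fit its centre in both cameras relative to the spindle.

```bash
cat > ring.py <<'E'
from go import *
from scipy.optimize import least_squares
def ringfit(ims,z0,c0):
    obs=[]
    for n,im in ims.items():
        K,T=cam(n);u=proj(K,T,np.array([*c0,z0]))
        m=cv2.inRange(cv2.cvtColor(im,cv2.COLOR_RGB2HSV),(14,95,70),(34,255,255))
        yy,xx=np.mgrid[:480,:640];m[np.hypot(xx-u[0],yy-u[1])>22]=0
        ys,xs=np.nonzero(m);obs.append((n,K,T,np.stack([xs,ys],1)))
    def pts(o,z): return np.array([plane(o[1],o[2],p,z)[:2] for p in o[3]])
    for o in obs:
        for z in(z0-3,z0,z0+3):
            P=pts(o,z);r=least_squares(lambda c:np.hypot(*(P-c[:2]).T)-25.5,c0,loss='soft_l1')
            print(o[0],len(P),z,r.x,'rms %.2f'%np.sqrt(np.mean(r.fun**2)))
    # joint: x,y,z centre with tilt along/across pliers
    def f(v):
        e=[]
        nrm=np.array([v[3],v[4],1.])
        for o in obs:
            d=(o[2][:3,:3]@np.linalg.inv(o[1])@np.c_[o[3],np.ones(len(o[3]))].T).T;org=o[2][:3,3]
            t=((v[:3]-org)@nrm)/(d@nrm);X=org+d*t[:,None]
            e.append((np.linalg.norm(X-v[:3],axis=1)-25.5))
        return np.concatenate(e)
    r=least_squares(lambda v:f([*v,0,0]),[*c0,z0],loss='soft_l1');print('joint level',r.x,np.std(r.fun))
    r=least_squares(f,[*c0,z0,0,0],loss='soft_l1');print('joint tilt',r.x[:3],'slopes',r.x[3:]*1000,'mrad')
E
python3 - <<'E'
from ring import *
ims={n:cv2.imread(f'pics/{n}5.png')[:,:,::-1].copy() for n in('scene','top')}
ringfit(ims,123,[592.5,164.5])
# spindle bias per camera: scene vials
K,T=cam('scene');m=blue(ims['scene']);n,l,st,c=cv2.connectedComponentsWithStats(m)
u=proj(K,T,np.array([591.6,163.7,52]))
P=np.array([plane(K,T,c[i],51) for i in range(1,n) if st[i,4]>12 and np.hypot(*(c[i]-u))<60])
r=least_squares(lambda c:np.hypot(*(P[:,:2]-c).T)-68,[591,163],loss='soft_l1');print('scene vials',len(P),r.x,r.fun)
E
```

```text
scene 81 120 [591.3 166.8] rms 1.79
scene 81 123 [593.3 165.5] rms 1.77
scene 81 126 [595.3 164.2] rms 1.75
top 93 120 [591.  166.1] rms 1.43
top 93 123 [590.5 165.8] rms 1.42
top 93 126 [590.  165.5] rms 1.41
joint level [591.2 166.4 120. ] 1.6226661033545235
joint tilt [591.2 166.4 121.2] slopes [ 52.3 -80.8] mrad
scene vials 8 [594.7 164.2] [ 0.3  0.   0.4  0.1  0.  -0.2  0.1  0.7]
```

```bash
python3 - <<'E'
from go import *
im=get_image('wrist')
for im in (im,cv2.imread('pics/w3.png')[:,:,::-1].copy()):
    m=cv2.inRange(cv2.cvtColor(im,cv2.COLOR_RGB2HSV),(100,110,40),(128,255,255))
    R_=np.arange(250,381);L=[];Rr=[]
    for r in R_:
        x=np.nonzero(m[r,255:388])[0]+255;L.append(x.min());Rr.append(x.max()+1)
    W=np.array(Rr)-np.array(L)
    k=np.abs(W-np.polyval(np.polyfit(R_,W,1),R_))<2.5
    p,V=np.polyfit(R_[k],W[k],1,cov=True);v0=-p[1]/p[0];ang=np.degrees(np.arctan((v0-241.8)/340.3))
    print(k.sum(),'vanish row %.0f'%v0,'tip-down deg %.2f'%(np.degrees(np.arctan2(.953,.304))-ang),'slope sd %.4f'%V[0,0]**.5,p, 'mid',np.mean((np.array(L)+np.array(Rr))/2))
E
```

```text
130 vanish row 1382 tip-down deg -1.08 slope sd 0.0016 [ -0.1 122.7] mid 323.27862595419845
131 vanish row 1346 tip-down deg -0.56 slope sd 0.0017 [ -0.1 124.2] mid 323.3854961832061
```

```bash
python3 -m handwheel '[{"x":-0.02,"y":-0.05,"z":0.5,"yaw":0},{"x":0,"y":0,"z":0.5,"yaw":0},{"x":0,"y":0,"z":0.5,"yaw":0},{"x":0,"y":0,"z":0.5,"yaw":0},{"x":0,"y":0,"z":0.3,"yaw":0},{"x":0,"y":0,"z":0.2,"yaw":0},{"x":0,"y":0,"z":0,"yaw":0},{"x":0,"y":0,"z":0,"yaw":0}]'
python3 - <<'E'
from ring import *
ims={}
for n in('top','scene'):
    im=get_image(n);ims[n]=im;cv2.imwrite(f'pics/{n}6.png',im[:,:,::-1])
    go(498.3,220.9,92,148.5)
ringfit(ims,97,[591.6,164.5])
o=[]
for n in ims:
    u=proj(*cam(n),np.array([591.6,163.7,95.]));a,b=int(u[0])-33,int(u[1])-25;o.append(cv2.resize(ims[n][b:b+50,a:a+66,::-1],(396,300),interpolation=cv2.INTER_CUBIC));print(n,a,b)
cv2.imwrite('pics/both6.png',np.hstack(o))
E
```

```text
t: 10.98
tool_pos: [498.5, 221.3, 93.2]
orientation: [-0.853, -3.024, 0.0]
contact_force: [-0.3, 0.4, -1.8]
finger_gap: 37.1
grasp_force: 40.5
pos [498.7 221.4  93.5] head 148.51 shift cm [ 0.  -0.1  0.1] yaw 0.01 q [ 0.7  0.4 -0.4  0.  -0.8 -2.8] tilt [-0.2  0.3] t 11.03 F [ 0.7 -0.3 -1.6] gap 36.9 grip 40.5
pos [498.7 221.4  93.5] head 148.51 shift cm [ 0.  -0.1  0.2] yaw 0.01 q [ 0.7  0.4 -0.4  0.  -0.8 -2.8] tilt [-0.3  0.5] t 11.08 F [-1.  -0.2 -2.9] gap 37.4 grip 40.5
top 112 94 [589.9 165.8] rms 1.60
top 112 97 [589.4 165.5] rms 1.60
top 112 100 [588.9 165.2] rms 1.60
scene 101 94 [591.7 165.8] rms 1.97
scene 101 97 [593.6 164.5] rms 1.95
scene 101 100 [595.5 163.3] rms 1.92
joint level [590.4 166.2  92.1] 1.8036824846680284
joint tilt [590.4 166.   94.6] slopes [118.8 -73.6] mrad
top 206 213
scene 355 191
```

View pics/both6.png

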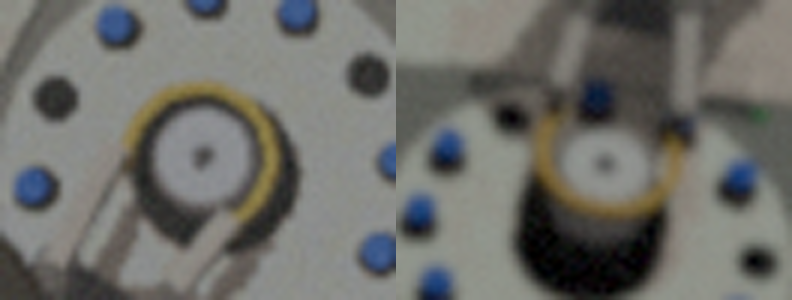

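The ring stands concentric with the spindle to about 1 mm: ring (204,157) against spindle (203,157) in the top crop. I make a small forward correction, then descend slowly and watch the force.

```bash
python3 -m handwheel '[{"x":-0.06,"y":0,"z":0.2,"yaw":0},{"x":0,"y":0,"z":0.2,"yaw":0},{"x":0,"y":0,"z":0.2,"yaw":0},{"x":0,"y":0,"z":0.2,"yaw":0},{"x":0,"y":0,"z":0,"yaw":0},{"x":0,"y":0,"z":0,"yaw":0}]'
python3 -m handwheel '[{"x":0,"y":0,"z":0.2,"yaw":0},{"x":0,"y":0,"z":0.2,"yaw":0},{"x":0,"y":0,"z":0,"yaw":0},{"x":0,"y":0,"z":0,"yaw":0}]'
```

```text
t: 11.58
tool_pos: [498.9, 220.9, 85.1]
orientation: [-0.853, -3.023, 0.001]
contact_force: [-0.3, 0.3, -2.8]
finger_gap: 37.4
grasp_force: 40.5
t: 11.92
tool_pos: [498.9, 220.9, 81.1]
orientation: [-0.853, -3.023, 0.001]
contact_force: [0.7, 1.1, -2.9]
finger_gap: 36.8
grasp_force: 40.5
```

```bash
python3 -m handwheel '[{"x":0,"y":0,"z":0.2,"yaw":0},{"x":0,"y":0,"z":0.2,"yaw":0},{"x":0,"y":0,"z":0,"yaw":0},{"x":0,"y":0,"z":0,"yaw":0}]' | egrep 'pos|contact'
python3 -m handwheel '[{"x":0,"y":0,"z":0.2,"yaw":0},{"x":0,"y":0,"z":0.2,"yaw":0},{"x":0,"y":0,"z":0,"yaw":0},{"x":0,"y":0,"z":0,"yaw":0}]' | egrep 'pos|contact'
python3 -m handwheel '[{"x":0,"y":0,"z":0.2,"yaw":0},{"x":0,"y":0,"z":0.2,"yaw":0},{"x":0,"y":0,"z":0,"yaw":0},{"x":0,"y":0,"z":0,"yaw":0}]' | egrep 'pos|contact'
python3 - <<'E'
from ring import *
ims={}
for n in('top','scene'):
    im=get_image(n);ims[n]=im;cv2.imwrite(f'pics/{n}7.png',im[:,:,::-1])
ringfit(ims,73,[591.6,164.5])
o=[]
for n in ims:
    u=proj(*cam(n),np.array([591.6,163.7,73.]));a,b=int(u[0])-33,int(u[1])-25;o.append(cv2.resize(ims[n][b:b+50,a:a+66,::-1],(396,300),interpolation=cv2.INTER_CUBIC))
cv2.imwrite('pics/both7.png',np.hstack(o))
E
```

```text
tool_pos: [498.9, 220.9, 77.1]
contact_force: [-0.4, -0.1, -2.2]
tool_pos: [498.9, 220.9, 73.1]
contact_force: [-0.1, 1.4, -2.6]
tool_pos: [498.9, 220.9, 69.1]
contact_force: [-0.5, -0.1, -2.9]
top 111 70 [590.8 165.3] rms 1.71
top 111 73 [590.3 165. ] rms 1.71
top 111 76 [589.8 164.7] rms 1.71
scene 121 70 [591. 166.] rms 2.40
scene 121 73 [592.8 164.7] rms 2.41
scene 121 76 [594.7 163.5] rms 2.41
joint level [590.9 165.6  70. ] 2.114440630811355
joint tilt [590.9 165.4  71.9] slopes [ 95.7 -26.4] mrad
```

View pics/both7.png

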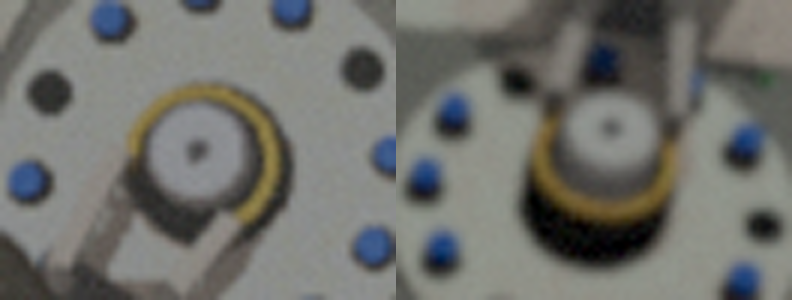

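The ring is around the spindle with no contact force. I continue down in small steps to a light touch on the hub.

```bash
m(){ egrep 'pos|contact'; }
python3 -m handwheel '[{"x":0,"y":0,"z":0.2,"yaw":0},{"x":0,"y":0,"z":0.2,"yaw":0},{"x":0,"y":0,"z":0,"yaw":0},{"x":0,"y":0,"z":0,"yaw":0}]' | m
python3 -m handwheel '[{"x":0,"y":0,"z":0.1,"yaw":0},{"x":0,"y":0,"z":0.1,"yaw":0},{"x":0,"y":0,"z":0,"yaw":0},{"x":0,"y":0,"z":0,"yaw":0}]' | m
python3 -m handwheel '[{"x":0,"y":0,"z":0.1,"yaw":0},{"x":0,"y":0,"z":0,"yaw":0},{"x":0,"y":0,"z":0,"yaw":0}]' | m
python3 -m handwheel '[{"x":0,"y":0,"z":0.1,"yaw":0},{"x":0,"y":0,"z":0,"yaw":0},{"x":0,"y":0,"z":0,"yaw":0}]' | m
```

```text
tool_pos: [498.9, 220.9, 65.1]
contact_force: [-1.0, -0.1, -2.2]
tool_pos: [499.0, 220.9, 63.3]
contact_force: [1.0, -0.1, -1.6]
tool_pos: [499.0, 220.9, 62.3]
contact_force: [0.1, 0.3, -2.1]
tool_pos: [499.0, 220.9, 61.3]
contact_force: [-0.8, -0.9, -2.5]
```

```bash
m(){ egrep 'pos|contact'; }
python3 -m handwheel '[{"x":0,"y":0,"z":0.1,"yaw":0},{"x":0,"y":0,"z":0,"yaw":0},{"x":0,"y":0,"z":0,"yaw":0}]' | m
python3 -m handwheel '[{"x":0,"y":0,"z":0.05,"yaw":0},{"x":0,"y":0,"z":0,"yaw":0},{"x":0,"y":0,"z":0,"yaw":0}]' | m
```

```text
tool_pos: [499.0, 221.0, 60.3]
contact_force: [-0.3, -0.3, -2.0]
tool_pos: [499.1, 221.0, 59.9]
contact_force: [0.0, 0.1, -1.5]
```

```bash
m(){ egrep 'pos|contact'; }
python3 -m handwheel '[{"x":0,"y":0,"z":0.05,"yaw":0},{"x":0,"y":0,"z":0,"yaw":0},{"x":0,"y":0,"z":0,"yaw":0}]' | m
```

```text
tool_pos: [499.1, 221.0, 59.4]
contact_force: [-1.5, 0.3, -0.9]
```

```bash
python3 -m handwheel '[{"x":0,"y":0,"z":0.04,"yaw":0},{"x":0,"y":0,"z":0,"yaw":0},{"x":0,"y":0,"z":0,"yaw":0}]' | egrep 'pos|contact'
```

```text
tool_pos: [499.1, 221.1, 59.1]
contact_force: [-1.8, 0.8, -0.0]
```

```bash
python3 -m handwheel '[{"x":0,"y":0,"z":-0.1,"yaw":0},{"x":0,"y":0,"z":-0.1,"yaw":0},{"x":0,"y":0,"z":-0.14,"yaw":0},{"x":0,"y":0,"z":0,"yaw":0},{"x":0,"y":0,"z":0,"yaw":0},{"x":0,"y":0,"z":0,"yaw":0}]'
python3 - <<'E'
from ring import *
ims={}
F=[]
for n in('top','scene','wrist'):
    ims[n]=get_image(n);F.append(readout.observe()['contact_force'])
print('F',np.mean(F,0))
im=ims.pop('wrist')
m=cv2.inRange(cv2.cvtColor(im,cv2.COLOR_RGB2HSV),(100,110,40),(128,255,255))
R_=np.arange(250,381);W=[]
for r in R_:
    x=np.nonzero(m[r,255:388])[0];W.append(x.max()+1-x.min())
W=np.array(W);k=np.abs(W-np.median(W-np.polyval([-.09,0],R_))-np.polyval([-.09,0],R_))<3;p=np.polyfit(R_[k],W[k],1);v0=-p[1]/p[0]
print('tip-down',72.3-np.degrees(np.arctan((v0-241.8)/340.3)),k.sum())
ringfit(ims,65,[591.6,164.5])
o=[]
for n in ims:
    u=proj(*cam(n),np.array([591.6,163.7,66.]));a,b=int(u[0])-33,int(u[1])-25;o.append(cv2.resize(ims[n][b:b+50,a:a+66,::-1],(396,300),interpolation=cv2.INTER_CUBIC))
cv2.imwrite('pics/both8.png',np.hstack(o))
E
```

```text
t: 15.68
tool_pos: [498.9, 220.9, 62.2]
orientation: [-0.853, -3.023, 0.0]
contact_force: [-0.5, 0.2, -2.7]
finger_gap: 37.0
grasp_force: 40.4
F [-0.1  0.4 -2.2]
tip-down -2.359862996679695 131
top 103 62 [591.6 165.9] rms 1.65
top 103 65 [591.1 165.6] rms 1.64
top 103 68 [590.6 165.3] rms 1.63
scene 135 62 [590.1 166.6] rms 2.65
scene 135 65 [592.  165.4] rms 2.65
scene 135 68 [593.8 164.2] rms 2.65
joint level [591.3 165.8  64. ] 2.272456695582464
joint tilt [591.3 165.6  66.4] slopes [  84.2 -118.7] mrad
```

View pics/both8.png

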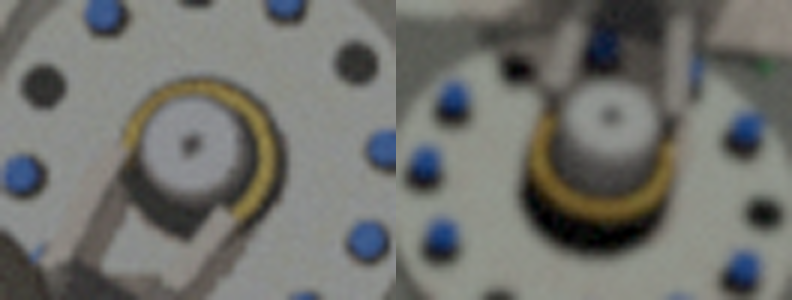

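The ring sits in the groove with a visible gap to the hub, and the force reads only the pliers' weight. I make a final trim and check the settled state.

```bash
python3 -m handwheel '[{"x":-0.02,"y":-0.04,"z":0.03,"yaw":0},{"x":0,"y":0,"z":0,"yaw":0},{"x":0,"y":0,"z":0,"yaw":0},{"x":0,"y":0,"z":0,"yaw":0}]' | egrep 'pos|force|gap' && python3 -c "
from station import sign_off
print(sign_off())"
```

```text
tool_pos: [499.0, 220.5, 62.0]
contact_force: [0.0, 0.6, -2.3]
finger_gap: 36.9
grasp_force: 40.4
the job is handed in; nothing more can be done
None
```

I handed the job in with the spread ring held around the spindle in the groove, about 64 mm up (good to about 0.5 mm), level to about 2° by the wrist camera. The handles are squeezed at 40 N and the wrist force shows only the pliers' weight; the bottle, screwdriver and tray were not touched.

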